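Set the running clearance of a bearing spindle

TASK

Slide the brass flanged bearing bush, flange down, over the upright steel shaft of the spindle stand so that it rests on the black knurled nut, and let go of it. Then screw the nut down (clockwise seen from above) until it bottoms out, back it off a quarter turn for running clearance, and finish while still gripping the nut at that setting, with the bush still sitting on it. Leave the timer, the dropper bottle and the marker pen where they are.

Things in the scene. Friction and masses are not known exactly. Their poses are not given: they have to be found in the camera images.
- bearing_bush: Loose brass bush: plain tube 40 mm outer diameter, 24 mm high, through bore 19 mm, with a 46 mm diameter, 4 mm thick flange at its foot (standing flange down at the start). About 0.12 kg. Origin: centre of its underside; z up along the bore.
- spindle_stand: Grey stand fixed to the bench: base plate 110 x 110 x 14 mm with four screw heads (5 mm high, 43 mm from the centre along x and y), a round boss to 44 mm height (42 mm across at its top), and on its axis an upright steel shaft of 16 mm diameter, chamfered at the top, 106 mm high above the bench. Origin: on the shaft axis at the bench top; z up.
- shaft_tip (a point): Centre of the top end of the shaft, 106 mm above the bench.
- nut_top (a point): Centre of the flat top face of the black knurled nut, on the shaft axis. The nut is 52 mm in diameter and 24 mm high (it reaches 24 mm down from this point), with a white index line at its rim; it stays on its thread round the shaft. Bottomed out its top is 68 mm above the bench and the shaft stands 38 mm above it; it rises 3 mm a turn as it is unscrewed. x points to the white line.
- adjusting_nut (a joint): Angle of the nut on its thread, rad: 0 = bottomed out (hard stop), grows as it is unscrewed (counter-clockwise seen from above), at most 4.5. It starts 1.9 to 3.2 rad above the stop. Turning takes about 0.1 N m and the nut stays where it is left; at the stop the torque rises sharply.
- knurled_nut: The same black knurled nut as a solid; origin: centre of its underside on the shaft axis, 44 mm above the bench when bottomed out. This frame rises with the nut but does not turn with it.
- timer: Bystander: white bench timer 60 x 68 x 18 mm with three buttons. Origin: centre of its underside.
- dropper_bottle: Bystander: brown dropper bottle, 34 mm diameter, 102 mm high. Origin: centre of its underside.
- marker_pen: Bystander: white and red marker pen 135 x 17 x 16 mm, lying along its own y axis. Origin: centre of its underside.
There are look-alikes about, which are no part of the job. Several things have the shape of the bearing_bush; the one meant has the colours described above.

How it is judged:
On the way, in this order (a step that is already met when the one before it is completed fails the run):
1. the bush is on the shaft, resting flat on the nut, and let go of, with the nut not yet bottomed out (horizontal distance between bearing_bush and nut_top below 0.004 m and z of bearing_bush in the frame of nut_top between -0.003 and 0.003 m and angle between bearing_bush's own z axis and vertical below 0.08 rad and contact force between the fingers and bearing_bush below 0.1 N and value of joint adjusting_nut above 0.3 rad), for 0.2 s.
2. the nut is bottomed out, with the bush on it (horizontal distance between bearing_bush and nut_top below 0.004 m and z of bearing_bush in the frame of nut_top between -0.003 and 0.003 m and angle between bearing_bush's own z axis and vertical below 0.08 rad and value of joint adjusting_nut below 0.06 rad), for 0.2 s.
At the end, for the whole second after the job is handed in: The nut rests 90 degrees (within 15) above its stop, gripped by the fingers (over 5 N; TCP within 15 mm of its axis and 35 mm of its top centre), and the bush sits flat on it round the shaft (within 4 mm sideways, 3 mm in height, 0.08 rad of tilt) (horizontal distance between bearing_bush and nut_top below 0.004 m and z of bearing_bush in the frame of nut_top between -0.003 and 0.003 m and angle between bearing_bush's own z axis and vertical below 0.08 rad and value of joint adjusting_nut between 1.31 and 1.83 rad and contact force between the fingers and knurled_nut above 5 N and horizontal distance between the grasp point and nut_top below 0.015 m and distance between the grasp point and nut_top below 0.035 m and velocity of joint adjusting_nut between -0.1 and 0.1 rad/s); the arm keeps its last pose, push and grip.
It fails at once if the timer is moved by more than 20 mm (distance of timer from where it was at the start of the episode above 0.02 m).
It fails at once if the dropper bottle is moved by more than 20 mm (distance of dropper_bottle from where it was at the start of the episode above 0.02 m).
It fails at once if the marker pen is moved by more than 20 mm (distance of marker_pen from where it was at the start of the episode above 0.02 m).
It also fails if it takes over 58 s, if anything falls off the work surface, if the arm or the gripper's body presses on something with over 40 N, if the wrist force passes 120 N, or if a joint passes its speed limit or range.

ROBOT

A 6-joint arm with a two-finger parallel gripper is mounted at the origin on a cart in front of the work surface, level with it; the furniture and walls round the work are solid. World frame = base frame: x ahead of the robot, y to its left, z up, the work surface at z = 0. Lengths are in m, angles in rad, forces in N, time in s.
With the tool pointing down it reaches from about 0.375 to 0.9 m from the base axis. Payload 3.1 kg.
Tool frame: the origin (TCP) lies between the finger pads, 19 mm behind the fingertips; this is the grasp point; z points along the fingers, y is the line along which they close (so a half turn about z gives the same grasp; the last joint's range is limited). The gripper opens to 85 mm and grips with 20 to 120 N. Pads are 22 mm wide; open, the fingers measure 114 mm over their backs; the gripper's body (76 mm by 85 mm) begins 54 mm behind the grasp point. The pads swing forward as they close: fully open they stand 13 mm farther back than shut.
Start: joints at [1.069, 0.527, 1.433, -0, 1.181, -0.178], TCP at [0.198, 0.593, 0.25] pointing down, gripper open.
Joint ranges: [-3.08, 3.08], [-0.75, 2.2], [0.22, 2.44], [-1.43, 4.57], [0, 2.65], [-2.85, 2.85]. Speed limits (rad/s): [2.79, 2.79, 3.14, 3.14, 3.14, 3.14].

INTERFACE

Orientations are given as a unit quaternion [x, y, z, w].
In Python, from station import sense, snapshot, camera_params, sign_off gives the robot as it stands.
- The arm moves only by the shell command python3 -m handwheel 'ROWS' [OPENING] [FORCE]. ROWS is JSON, a list that holds one entry, the list of rows, each a list of 4 numbers: the shift along the tool's x, y, z in units of 25 mm (1.0 is 25 mm), then the turn about the tool's z in units of 6 degrees (1.0 is 6 degrees). A call has 1 to 20 rows; each row shifts and turns the commanded pose from where the row before left it, along the tool's axes as they then stand; what a row does not reach is not made up. A row lasts 1/8 s, in which the tool goes at most 62.5 mm and 10.7 degrees, less where a joint would pass 70% of its speed; a pose out of reach is approached as far as the arm can. A call is refused whole if a number of a shift passes 1 or a number of a turn 1, either way. A call with a gripper value outside its range is refused whole. OPENING is the finger opening in mm, from 0 to 85.4, set as the call begins (- or left out, the last holds). The fingers move at their own pace and stop on an object; FORCE is the grip in N (left out, the last holds). Time passes only in rows, so rows that do not move let the fingers close. It gives the time, the measured TCP pose, the force, the opening and the grip force at its end, in the units of the state.
- sense(): the state, without advancing time (a new reading comes with each control period).
- snapshot(name): name is "side" or "top" or "wrist"; returns (picture, depth): 480x640x3 uint8, red, green, blue; 480x640 float32, m along the optical axis (not along the pixel's ray), 0 where there is no reading.
- camera_params(name): a dict with "mtx" (3x3 intrinsics, pixels), "D" ([k1, k2, p1, p2, k3] as OpenCV has them; the pictures are not rectified), "extrinsics" (4x4, takes a point from camera to world coordinates); the wrist camera has in their place "hand_eye" (4x4, takes a point from camera to tool coordinates, whose origin is the TCP and whose axes are the flange's). Camera axes: x right, y up, looking along -z (the intrinsics and any distortion apply to the point x, -y, -z); pixel columns grow to the right and rows downward; lengths in m; the calibration is good to about 2 mm. A picture is of the moment at which its call begins: read the wrist's pose just before it. camera_params takes no time and is no camera call.
- sign_off(): hands the job in; it is judged then, once.
The state is a dict: "t": time; "q": joint angles; "qd": joint speeds; "tau": joint torques, N m; "tcp_pos": TCP position; "tool_rot": TCP orientation; "force": force on the tool from outside, world axes, zero at the start; "ft_torque": the same for the moment, N m; "finger_gap": opening from 0.0 (shut) to 1.0 (fully open); "gripper_force": force on a finger pad.
Only numpy, scipy, OpenCV 4.12 (cv2) and the standard library are available. Lean on these libraries where they do the work, as an engineer would, in place of code of your own. Each camera call takes 0.05 s, during which the arm holds its last target. There are 200 camera calls.

## Working session

There is one attempt and no reset: what is moved stays moved. The work goes in short steps, Python scripts to look and compute and a shell command to move; the robot and the scene stay as the last step left them, time stands still between calls to the robot, and variables do not carry over. Pictures are saved under pics/ and viewed, at most 10 in all, crops included, and the job is handed in when it is done.

```bash
mkdir -p pics; ls; cat > h.py <<'E'
import numpy as np, cv2, json
from station import sense, snapshot, camera_params, sign_off
from scipy.spatial.transform import Rotation as R
def T_wc(name, s=None):
    p=camera_params(name)
    if 'extrinsics' in p: return np.array(p['extrinsics']),np.array(p['mtx']),np.array(p['D'],float)
    s=s or sense(); T=np.eye(4); T[:3,:3]=R.from_quat(s['tool_rot']).as_matrix(); T[:3,3]=s['tcp_pos']
    return T@np.array(p['hand_eye']),np.array(p['mtx']),np.array(p['D'],float)
def rays(uv,cam):
    T,K,D=cam
    n=cv2.undistortPoints(np.array(uv,float).reshape(-1,1,2),K,D).reshape(-1,2)
    d=np.c_[n[:,0],-n[:,1],-np.ones(len(n))]@T[:3,:3].T
    return T[:3,3],d
def onplane(uv,z,cam):
    o,d=rays(uv,cam); return o+d*((z-o[2])/d[:,2])[:,None]
def cloud(dep,cam):
    v,u=np.mgrid[:480,:640]; o,d=rays(np.c_[u.ravel(),v.ravel()],cam)
    return (o+d*dep.ravel()[:,None]).reshape(480,640,3)
def grab(name,tag):
    cam=T_wc(name); im,dep=snapshot(name)
    np.savez('pics/'+tag,im=im,dep=dep,T=cam[0],K=cam[1],D=cam[2]); cv2.imwrite(f'pics/{tag}.png',im[:,:,::-1]); return im,dep,cam
def load(tag):
    f=np.load(f'pics/{tag}.npz'); return f['im'],f['dep'],(f['T'],f['K'],f['D'])
E
python3 - <<'E'
from h import *
for n in('top','side'):
    im,d,c=grab(n,n+'0'); print(n,c[0].round(3).tolist(),c[1].tolist(),c[2])
print(camera_params('wrist')); print(sense())
E
```

```text
pics
top [[0.012, 0.994, -0.11, 0.47], [-1.0, 0.014, 0.022, 0.124], [0.023, 0.11, 0.994, 1.028], [0.0, 0.0, 0.0, 1.0]] [[509.126889757962, 0.0, 317.94727979560304], [0.0, 509.126889757962, 239.67959119067862], [0.0, 0.0, 1.0]] [-0.08154891  0.          0.          0.          0.        ]
side [[0.997, 0.055, -0.054, 0.543], [-0.077, 0.64, -0.764, -0.526], [-0.007, 0.766, 0.642, 0.65], [0.0, 0.0, 0.0, 1.0]] [[448.19538265463166, 0.0, 326.5421957307501], [0.0, 448.19538265463166, 243.34494434604008], [0.0, 0.0, 1.0]] [-0.04301032  0.          0.          0.          0.        ]
{'mtx': array([[335.82222708,   0.        , 322.94362576],
       [  0.        , 335.82222708, 247.82839669],
       [  0.        ,   0.        ,   1.        ]]), 'D': array([-0.06002277,  0.        ,  0.        ,  0.        ,  0.        ]), 'hand_eye': array([[-2.03103448e-04,  9.49765030e-01,  3.12963810e-01,
         7.97367439e-02],
       [ 9.99999977e-01,  1.72834047e-04,  1.24460748e-04,
        -1.65158418e-04],
       [ 6.41176645e-05,  3.12963828e-01, -9.49765044e-01,
        -1.24803587e-01],
       [ 0.00000000e+00,  0.00000000e+00,  0.00000000e+00,
         1.00000000e+00]])}
{'t': 0.1, 'q': array([ 1.06949252e+00,  5.28401521e-01,  1.43379307e+00, -3.11549604e-06,
        1.18141119e+00, -1.78482156e-01]), 'qd': array([ 1.18709472e-03, -1.74055125e-03, -1.85669538e-03, -1.13940786e-04,
        2.92064282e-03,  7.65411599e-05]), 'tau': array([-1.25468490e-03, -4.43305278e+01, -1.78584981e+01, -2.76324581e-04,
        3.89687513e-03,  7.24202522e-06]), 'tcp_pos': array([0.19793659, 0.59217476, 0.24910803]), 'tool_rot': array([ 1.60710185e-01,  9.87001126e-01, -9.49457501e-04, -3.34215855e-04]), 'force': array([ 0.31985768, -0.18215516, -0.37240203]), 'ft_torque': array([-0.00354488,  0.01791611, -0.03324654]), 'gripper_force': 0.0, 'finger_gap': 1.0034596987845121}
```

View pics/top0.png

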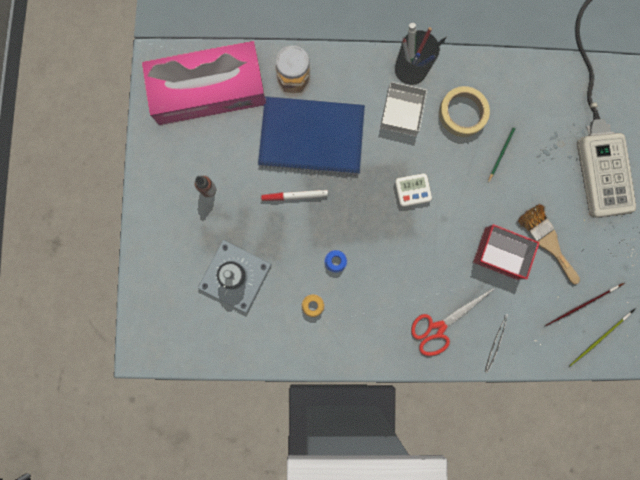

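View pics/side0.png

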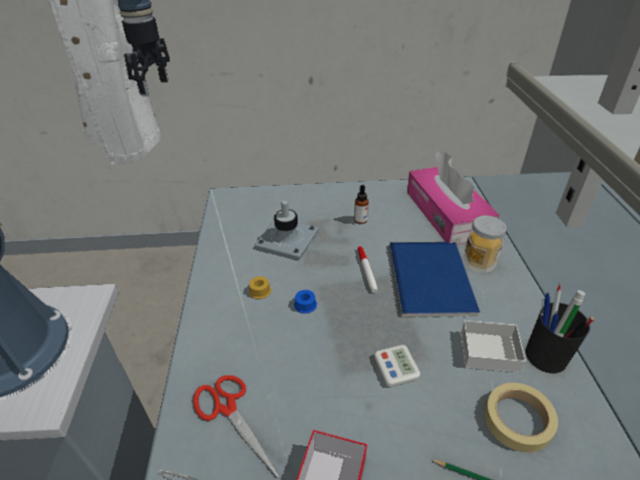

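Top view: stand at (231,275). There are two bush shapes: yellow-brass at (313,306) and blue at (336,261). Brass fits the yellow one; I'll confirm that in an enlarged crop. The bystanders are the bottle (204,186), the pen (294,196) and the timer (412,191).

```bash
python3 - <<'E'
from h import *
it,dt,ct=load('top0'); is_,ds,cs=load('side0')
a=cv2.resize(it[225:335,190:360],None,fx=4,fy=4,interpolation=cv2.INTER_CUBIC)
b=cv2.resize(is_[190:315,235:335],None,fx=3.52,fy=3.52,interpolation=cv2.INTER_CUBIC)[:440]
a=np.hstack([a[:, :440+240],]);a=cv2.resize(a,(440,285));
b=cv2.resize(b,(352,440)); c=np.zeros((440,792,3),np.uint8); c[:285,:440]=a; c[:,440:]=b
cv2.imwrite('pics/crop1.png',c[:,:,::-1])
for im,d,cam,n in((it,dt,ct,'top'),(is_,ds,cs,'side')):
    h=cv2.cvtColor(im,cv2.COLOR_RGB2HSV); m=cv2.inRange(h,(14,110,90),(30,255,255))
    k,l,st,ce=cv2.connectedComponentsWithStats(m)
    P=cloud(d,cam)
    for i in range(1,k):
        if st[i,4]>60:
            p=P[l==i]; z=p[:,2]; t=p[z>np.percentile(z,95)-.004]
            print(n,ce[i].round(1),st[i],'zmax',np.percentile(z,95).round(4),'ctr',((t.max(0)+t.min(0))/2).round(4),t.min(0).round(3),t.max(0).round(3))
    # stand: points above 0.03 around
    z=P[:,:,2]; 
    reg=(P[:,:,0]>.3)&(P[:,:,0]<.55)&(P[:,:,1]>.15)&(P[:,:,1]<.42)&(d>0)
    for lo,hi in((.009,.0175),(.058,.085),(.098,.112)):
        q=P[reg&(z>lo)&(z<hi)]; print(n,lo,len(q),np.median(q,0).round(4) if len(q) else'',q.min(0).round(3) if len(q) else '',q.max(0).round(3) if len(q) else '')
E
```

```text
top [292.8  79.5] [280  75  26   8 106] zmax 0.0909 ctr [0.8877 0.1553 0.092 ] [0.885 0.141 0.087] [0.891 0.17  0.097]
top [533.9 216.5] [522 205  23  23 286] zmax 0.015 ctr [ 0.565  -0.1211  0.5194] [ 0.47  -0.367  0.011] [0.66  0.124 1.028]
top [312.6 305.2] [302 295  22  22 291] zmax 0.0261 ctr [0.4517 0.1118 0.0251] [0.433 0.093 0.022] [0.47  0.13  0.028]
top 0.009 1966 [0.4965 0.2574 0.0135] [0.437 0.198 0.009] [0.55  0.34  0.017]
top 0.058 553 [0.5075 0.2654 0.0693] [0.483 0.242 0.059] [0.534 0.293 0.083]
top 0.098 61 [0.5078 0.2676 0.1048] [0.501 0.261 0.099] [0.515 0.276 0.109]
side [483.6 247.4] [470 232  31  31 524] zmax 0.0844 ctr [ 0.7381 -0.1847  0.3654] [ 0.543 -0.526  0.08 ] [0.933 0.157 0.65 ]
side [259.2 287.5] [249 277  22  22 389] zmax 0.0246 ctr [ 0.4889 -0.1995  0.3356] [ 0.434 -0.526  0.021] [0.543 0.128 0.65 ]
side 0.009 911 [0.5009 0.2439 0.013 ] [0.439 0.195 0.009] [0.55  0.326 0.017]
side 0.058 340 [0.5104 0.2597 0.0682] [0.483 0.239 0.058] [0.535 0.292 0.085]
side 0.098 37 [0.5095 0.2646 0.1033] [0.503 0.259 0.098] [0.516 0.273 0.107]
```

View pics/crop1.png

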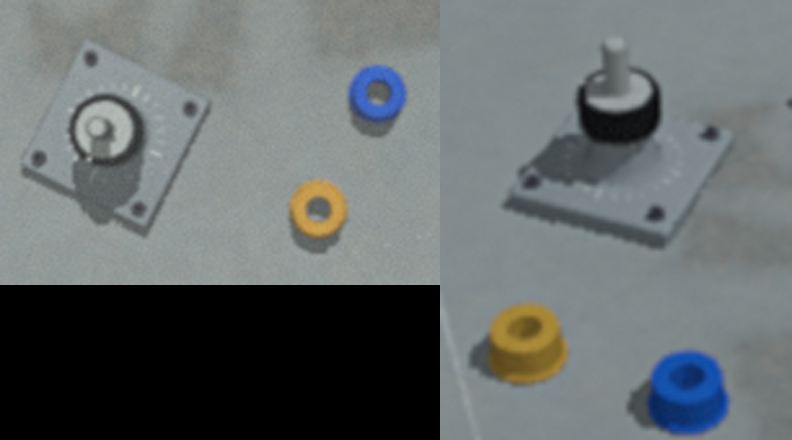

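The crop shows the yellow-brass bush, flange down, at top-view (313,306). The blue one is the look-alike. The nut is white-topped with a black rim, below the shaft at (231,275). Next I move over the shaft with the wrist camera.

```bash
python3 -m handwheel '[[[-1,-0.53,0,0],[-1,-0.53,0,0],[-1,-0.53,0,0],[-1,-0.53,0,0],[-1,-0.53,0,0],[-1,-0.53,0,0],[-1,-0.53,0,0],[-1,-0.53,0,0],[-1,-0.53,0,0],[-1,-0.53,0,0],[-1,-0.53,0,0],[-1,-0.53,0,0],[-1,-0.53,0,0],[-1,-0.53,0,0],[-1,-0.53,0,0],[-0.9,-0.4,0,0],[0,0,0,0],[0,0,0,0]]]'
python3 -c "
from h import *
grab('wrist','w0'); s=sense(); print(s['q'],s['tcp_pos'],s['t'])"
```

```text
t: 2.35
tcp_pos: [0.5081, 0.2689, 0.2496]
tool_rot: [0.161, 0.987, -0.0, -0.001]
force: [0.3, 0.5, 0.7]
finger_gap: 1.001
gripper_force: 0.0
[ 2.92763962e-01  4.60622934e-01  1.56047870e+00  4.47688170e-04
  1.12179171e+00 -9.56053298e-01] [0.50793502 0.26915457 0.24970688] 2.4
```

View pics/w0.png

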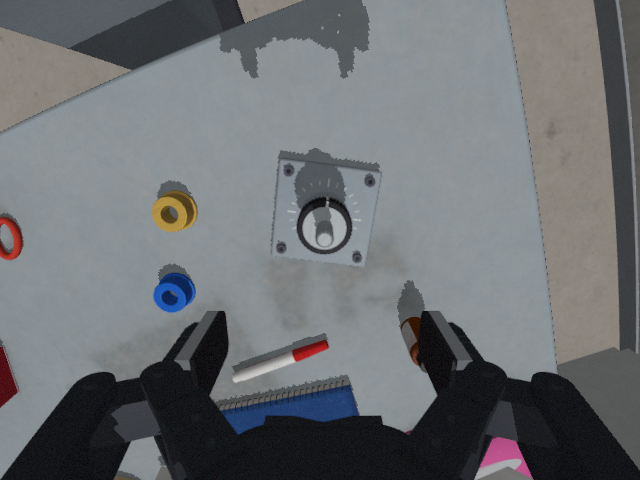

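Wrist view: shaft tip (324,240), nut centre (325,225) with its index line at (327,203), brass bush (174,212), blue bush (174,292). The fingers are clear. I'll take a second view over the bush.

```bash
python3 -m handwheel '[[[0,-1,0,0],[0,-1,0,0],[0,-1,0,0],[0,-1,0,0],[0,-1,0,0],[0,-1,0,0],[0,-0.7,0,0],[0,0,0,0],[0,0,0,0]]]' >/dev/null
cat > m.py <<'E'
from h import *
def ell(m,seed):
    k,l,st,ce=cv2.connectedComponentsWithStats(m); ids=[i for i in range(1,k) if st[i,4]>40]
    i=min(ids,key=lambda i:np.hypot(*(ce[i]-seed))); return (l==i).astype(np.uint8),ce[i],st[i]
def tri(a):  # list of (o,d)
    A=np.zeros((3,3));b=np.zeros(3)
    for o,d in a:
        d=d/np.linalg.norm(d);P=np.eye(3)-np.outer(d,d);A+=P;b+=P@o
    x=np.linalg.solve(A,b); return x,[np.linalg.norm(np.cross(x-o,d/np.linalg.norm(d))) for o,d in a]
E
python3 - <<'E'
from m import *
grab('wrist','w1'); s=sense(); print(s['tcp_pos'],s['t'])
for t in('w0','w1'):
    im,d,cam=load(t); P=cloud(d,cam); z=P[:,:,2]
    h=cv2.cvtColor(im,cv2.COLOR_RGB2HSV); m=cv2.inRange(h,(14,110,60),(30,255,255))
    k,l,st,ce=cv2.connectedComponentsWithStats(m)
    for i in range(1,k):
        if st[i,4]>200:
            p=P[l==i]; q=p[p[:,2]>.021]; print(t,ce[i].round(1),st[i],len(q), np.percentile(q[:,2],50) if len(q) else'')
            if len(q): 
                c,r=cv2.minEnclosingCircle(q[:,:2].astype(np.float32)); print('  topcirc',np.round(c,4),r)
            q=p[p[:,2]<.008]
            if len(q): c,r=cv2.minEnclosingCircle(q[:,:2].astype(np.float32)); print('  flange',np.round(c,4),r)
    near=np.hypot(P[:,:,0]-.508,P[:,:,1]-.267)<.05
    for lo,hi in((.055,.09),(.1,.112)):
        q=P[near&(z>lo)&(z<hi)&(d>0)]
        if len(q)>5: c,r=cv2.minEnclosingCircle(q[:,:2].astype(np.float32)); print('  z',lo,len(q),np.median(q,0).round(4),np.round(c,4),round(r,4),np.percentile(q[:,2],[5,50,95]).round(4))
im0=load('w0')[0][140:280,255:395];im1=load('w1')[0]
cv2.imwrite('pics/crop2.png',np.hstack([cv2.resize(im0,(400,400)),cv2.resize(im1[100:380,300:640],(400,400))])[:,:,::-1])
E
```

```text
[0.4561781  0.11046473 0.25011599] 3.575
w0 [174.3 211. ] [ 152  191   45   41 1339] 815 0.024818276785181614
  topcirc [0.444  0.1936] 0.10116497427225113
  flange [0.4521 0.1137] 0.022467833012342453
  z 0.055 2143 [0.503  0.2717 0.0704] [0.5084 0.2693] 0.027 [0.0661 0.0704 0.072 ]
  z 0.1 278 [0.5073 0.2694 0.1062] [0.5084 0.2692] 0.008 [0.1026 0.1062 0.1078]
w1 [323.6 208.4] [ 304  189   40   41 1105] 831 0.024645382304017027
  topcirc [0.4256 0.121 ] 0.04752441123127937
  flange [0.453  0.1124] 0.02291376143693924
  z 0.055 2248 [0.502  0.2629 0.0704] [0.5086 0.2691] 0.027 [0.0594 0.0704 0.0793]
  z 0.1 277 [0.5074 0.2676 0.1059] [0.5085 0.2694] 0.0081 [0.101  0.1059 0.1078]
```

View pics/crop2.png

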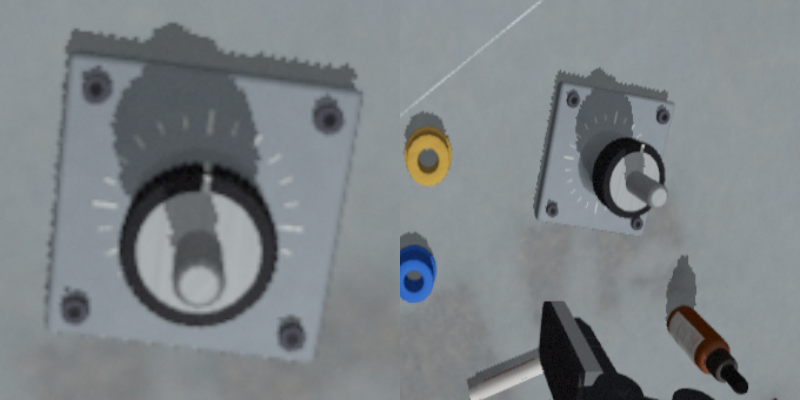

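The crop confirms the nut's white face with its index line. The brass bush is at left and the bottle at right, clear of it. Next I refine the bush centre.

```bash
python3 - <<'E'
from m import *
rt=[]
for t,sd in(('w0',(174,211)),('w1',(324,208))):
    im,d,cam=load(t); P=cloud(d,cam)
    h=cv2.cvtColor(im,cv2.COLOR_RGB2HSV); m,ce,st=ell(cv2.inRange(h,(14,110,60),(30,255,255)),np.array(sd))
    cs,hi=cv2.findContours(m,cv2.RETR_CCOMP,cv2.CHAIN_APPROX_NONE)
    for c,hh in zip(cs,hi[0]):
        if len(c)>20:
            e=cv2.fitEllipse(c); kind='hole' if hh[3]>=0 else 'outer'; print(t,kind,len(c),np.round(e[0],1),np.round(e[1],1),onplane([e[0]],.024,cam).round(4), onplane([e[0]],0.002,cam).round(4))
    p=P[(m>0)]; p=p[np.hypot(p[:,0]-.4525,p[:,1]-.1127)<.03]
    q=p[p[:,2]>.0225]; c,r=cv2.minEnclosingCircle(q[:,:2].astype(np.float32)); print('top',np.round(c,4),round(r,4))
    # shaft tip ray
    g=(P[:,:,2]>.1035)&(P[:,:,2]<.11)&(np.hypot(P[:,:,0]-.5085,P[:,:,1]-.2693)<.012)
    v,u=np.nonzero(g); c,r=cv2.minEnclosingCircle(np.c_[u,v].astype(np.float32)); o,dd=rays([c],cam); rt.append((o,dd[0])); print('tip px',np.round(c,1))
print('tip tri',tri(rt))
s=sense(); Rm=R.from_quat(s['tool_rot']).as_matrix(); print(s['tcp_pos'],Rm.round(3).tolist())
for n,p in(('bush',[.453,.1125,.026]),):print(n,(Rm.T@(np.array(p)-s['tcp_pos'])/.025).round(3))
E
```

```text
w0 outer 119 [174.2 211. ] [39.4 44.1] [[0.4513 0.1191 0.024 ]] [[0.4525 0.1082 0.002 ]]
w0 hole 33 [173.2 212. ] [ 8.  15.3] [[0.452  0.1175 0.024 ]] [[0.4532 0.1065 0.002 ]]
top [0.4525 0.1127] 0.0198
tip px [323.8 238. ]
w1 outer 112 [323.5 208.6] [38.7 40.3] [[0.449  0.1134 0.024 ]] [[0.4533 0.112  0.002 ]]
w1 hole 46 [323.5 209.9] [15.  17.1] [[0.4503 0.1129 0.024 ]] [[0.4546 0.1115 0.002 ]]
top [0.4518 0.1119] 0.0198
tip px [518.  236.2]
tip tri (array([0.50845628, 0.26921514, 0.10411053]), [np.float64(0.00012278043561026578), np.float64(0.00012278043561029007)])
[0.4561781  0.11046473 0.25011599] [[-0.949, 0.317, 0.001], [0.317, 0.949, 0.0], [-0.0, 0.001, -1.0]]
bush [0.151 0.032 8.965]
```

```bash
python3 -m handwheel '[[[0.17,0.02,1,0],[0,0,1,0],[0,0,1,0],[0,0,1,0],[0,0,1,0],[0,0,1,0],[0,0,1,0],[0,0,1,0],[0,0,0.6,0],[0,0,0.36,0],[0,0,0,0]]]' 85
python3 -m handwheel '[[[0,0,0,0],[0,0,0,0],[0,0,0,0],[0,0,0,0],[0,0,0,0],[0,0,0,0],[0,0,0,0]]]' 30 40
```

```text
t: 4.95
tcp_pos: [0.452, 0.1118, 0.0257]
tool_rot: [0.161, 0.987, -0.0, -0.0]
force: [-0.3, -0.3, -1.0]
finger_gap: 0.996
gripper_force: 0.0
t: 5.82
tcp_pos: [0.4524, 0.1116, 0.0268]
tool_rot: [0.161, 0.987, 0.0, 0.001]
force: [-0.2, -0.1, 5.7]
finger_gap: 0.445
gripper_force: 40.1
```

```bash
python3 -m handwheel '[[[0,0,-0.5,0],[0,0,-1,0],[0,0,-1,0],[0,0,-1,0],[0,0,-1,0],[0,0,-0.5,0],[0,0,0,0],[0,0,0,0]]]'
python3 - <<'E'
from m import *
im,d,cam=grab('wrist','w2'); P=cloud(d,cam); s=sense(); t=s['tcp_pos'];print(t,s['force'])
h=cv2.cvtColor(im,cv2.COLOR_RGB2HSV); m=cv2.inRange(h,(14,110,50),(30,255,255))
k=(m>0)&(np.hypot(P[:,:,0]-t[0],P[:,:,1]-t[1])<.04)&(P[:,:,2]>.06)
p=P[k]; print(len(p),p.min(0),p.max(0))
q=p[p[:,2]>np.percentile(p[:,2],70)-.003]
A=np.c_[q[:,:2]-t[:2],np.ones(len(q))]; c=np.linalg.lstsq(A,q[:,2],rcond=None)[0]
print('plane',c,np.std(q[:,2]-A@c)); c,r=cv2.minEnclosingCircle(q[:,:2].astype(np.float32)); print('ctr',c,r)
cv2.imwrite('pics/c3.png',cv2.resize(im[180:480,120:520],(800,600))[:,:,::-1])
E
```

```text
t: 6.82
tcp_pos: [0.4514, 0.1116, 0.1504]
tool_rot: [0.161, 0.987, -0.0, -0.001]
force: [0.4, -0.3, -2.1]
finger_gap: 0.445
gripper_force: 40.9
[0.45125302 0.11157261 0.1502012 ] [-0.39994046 -0.85793919 -1.51057125]
7242 [0.42771976 0.09112707 0.1257374 ] [0.4704616  0.13392317 0.15143869]
plane [ 0.00753658 -0.00401477  0.14834613] 0.0007915619792337831
ctr (0.45063382387161255, 0.111261747777462) 0.020330961793661118
```

View pics/c3.png

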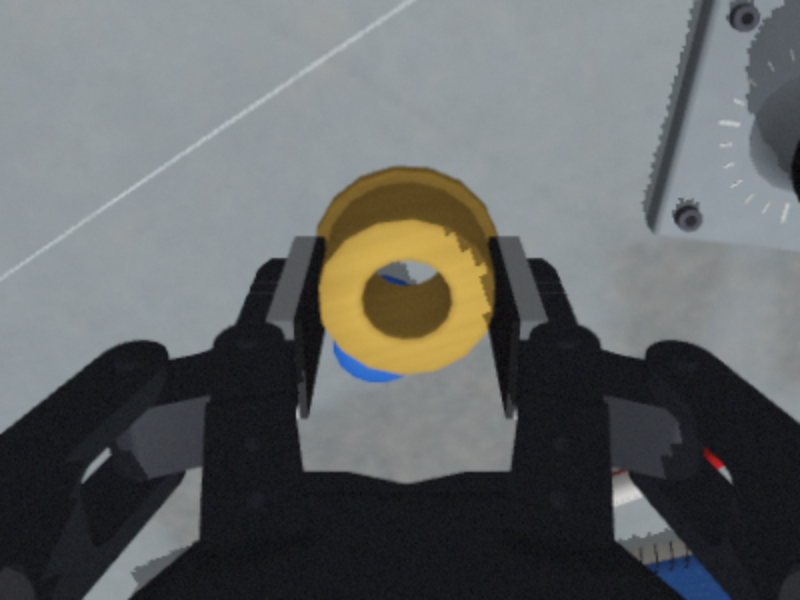

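The bush is held square, with the bore visible at crop (405,300). I'll carry it over the shaft.

```bash
python3 -m handwheel '[[[-0.19,0.7,0,0],[0,0.9,0,0],[0,0.9,0,0],[0,0.9,0,0],[0,0.9,0,0],[0,0.9,0,0],[0,0.9,0,0],[0,0.62,0,0],[0,0,0,0],[0,0,0,0]]]'
python3 - <<'E'
from m import *
im,d,cam=grab('wrist','w3'); P=cloud(d,cam); s=sense(); t=s['tcp_pos'];print(t,s['q'])
h=cv2.cvtColor(im,cv2.COLOR_RGB2HSV); m=cv2.inRange(h,(14,110,50),(30,255,255))
k=(m>0)&(np.hypot(P[:,:,0]-t[0],P[:,:,1]-t[1])<.04)&(P[:,:,2]>.06)
p=P[k];q=p[p[:,2]>np.percentile(p[:,2],70)-.003];c,r=cv2.minEnclosingCircle(q[:,:2].astype(np.float32)); print('ctr',c,r,np.median(q[:,2]))
Rm=R.from_quat(s['tool_rot']).as_matrix();print((Rm.T@(np.array([.5085,.2692,t[2]])-[*c,t[2]])/.025).round(3))
im,d,cam=grab('side','s3'); P=cloud(d,cam); h=cv2.cvtColor(im,cv2.COLOR_RGB2HSV); m=cv2.inRange(h,(14,110,50),(30,255,255))>0
g=m&(np.hypot(P[:,:,0]-t[0],P[:,:,1]-t[1])<.05); p=P[g]; print(p.min(0),p.max(0),len(p))
E
```

```text
t: 8.12
tcp_pos: [0.5092, 0.2691, 0.1506]
tool_rot: [0.161, 0.987, -0.0, -0.001]
force: [0.0, 0.3, -1.6]
finger_gap: 0.447
gripper_force: 40.9
[0.50924752 0.26883641 0.15072408] [ 2.91868106e-01  5.94312256e-01  1.64639849e+00 -2.98108577e-04
  9.02231484e-01 -9.55563627e-01]
ctr (0.508689284324646, 0.26900407671928406) 0.020397009328007698 0.14855365913775959
[0.01  0.005 0.   ]
[0.49028388 0.23831122 0.12347302] [0.53002739 0.28746133 0.17503217] 148
```

```bash
python3 -m handwheel '[[[0,0,0.4,0],[0,0,0.4,0],[0,0,0.3,0],[0,0,0.3,0],[0,0,0.3,0],[0,0,0.3,0],[0,0,0.08,0],[0,0,0,0]]]'
```

```text
t: 9.22
tcp_pos: [0.5098, 0.2695, 0.0989]
tool_rot: [0.161, 0.987, -0.0, -0.0]
force: [0.2, -0.3, -1.6]
finger_gap: 0.446
gripper_force: 40.9
```

Free all the way down. I'll lower it to contact, then release.

```bash
python3 -m handwheel '[[[0,0,0.06,0],[0,0,0.04,0],[0,0,0.02,0],[0,0,0,0]]]'
python3 -m handwheel '[[[0,0,0,0]]]'
```

```text
t: 9.72
tcp_pos: [0.5098, 0.2695, 0.0963]
tool_rot: [0.161, 0.987, 0.0, 0.0]
force: [-0.8, 0.2, 0.9]
finger_gap: 0.445
gripper_force: 41.1
t: 9.85
tcp_pos: [0.5099, 0.2695, 0.0963]
tool_rot: [0.161, 0.987, 0.0, 0.0]
force: [-0.6, 0.2, 0.9]
finger_gap: 0.445
gripper_force: 41.1
```

```bash
python3 -m handwheel '[[[0,0,0,0],[0,0,0,0],[0,0,0,0],[0,0,0,0],[0,0,0,0],[0,0,0,0]]]' 85
python3 - <<'E'
from m import *
im,d,cam=grab('wrist','w4'); P=cloud(d,cam); s=sense(); t=s['tcp_pos'];print(t,s['force'])
h=cv2.cvtColor(im,cv2.COLOR_RGB2HSV); m=cv2.inRange(h,(14,110,50),(30,255,255))
k=(m>0)&(np.hypot(P[:,:,0]-t[0],P[:,:,1]-t[1])<.04)&(P[:,:,2]>.05)
p=P[k];q=p[p[:,2]>np.percentile(p[:,2],70)-.003];c,r=cv2.minEnclosingCircle(q[:,:2].astype(np.float32)); print('ctr',c,r,np.median(q[:,2]))
cv2.imwrite('pics/c4.png',cv2.resize(im[180:480,120:520],(800,600))[:,:,::-1])
E
```

```text
t: 10.6
tcp_pos: [0.5098, 0.2694, 0.096]
tool_rot: [0.161, 0.987, 0.0, 0.0]
force: [-0.3, -0.0, 0.2]
finger_gap: 0.99
gripper_force: 0.0
[0.50977728 0.26942886 0.09600608] [-0.24754149 -0.93840387 -0.54236999]
ctr (0.5090247988700867, 0.26952654123306274) 0.020196031779050827 0.0942888081018249
```

View pics/c4.png

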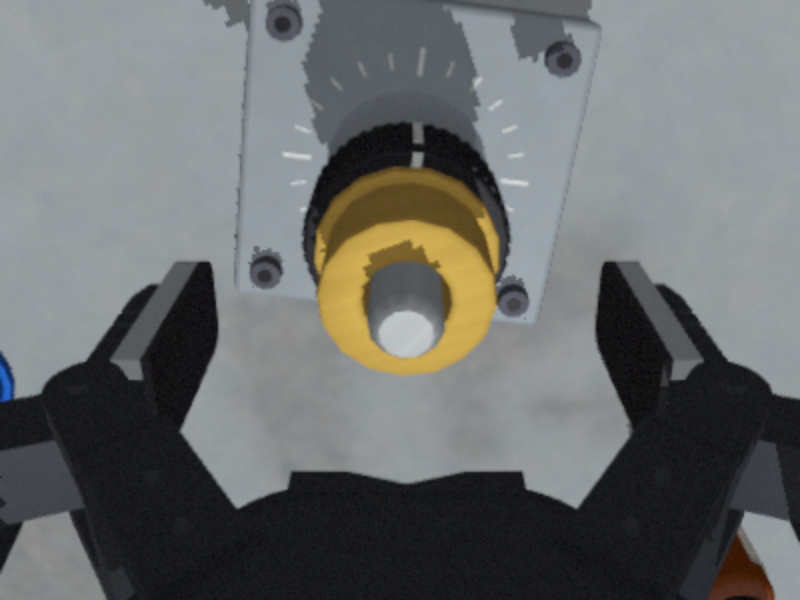

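The bush is seated round the shaft at crop (405,330), flat on the nut, and the index line shows at (418,140). Step 1 is done. I turn back 30° for joint margin, descend and grip the nut.

```bash
python3 -m handwheel '[[[0.04,0,0,-1],[0,0,0,-1],[0,0,0,-1],[0,0,0.3,-1],[0,0,0.4,-1],[0,0,0.3,0],[0,0,0.16,0],[0,0,0,0]]]' 85
python3 -m handwheel '[[[0,0,0,0],[0,0,0,0],[0,0,0,0],[0,0,0,0],[0,0,0,0],[0,0,0,0]]]' 40 60
python3 -c "
from h import *
s=sense();print(s['q'],s['ft_torque'])"
```

```text
t: 11.65
tcp_pos: [0.5087, 0.2697, 0.0668]
tool_rot: [-0.1, 0.995, -0.0, -0.0]
force: [-0.3, -0.1, 0.7]
finger_gap: 0.994
gripper_force: 0.0
t: 12.4
tcp_pos: [0.5091, 0.2699, 0.0677]
tool_rot: [-0.1, 0.995, 0.0, 0.0]
force: [-2.0, -0.0, 5.3]
finger_gap: 0.589
gripper_force: 61.6
[ 2.93580700e-01  7.25336518e-01  1.68932922e+00  8.08401487e-05
  7.26068969e-01 -1.47795278e+00] [0.02175762 0.16926224 0.03290408]
```

```bash
python3 -m handwheel '[[[0,0,0.002,0.6],[0,0,0.002,1],[0,0,0.002,1],[0,0,0.002,1],[0,0,0.002,1],[0,0,0.002,1],[0,0,0.002,1],[0,0,0.002,1],[0,0,0.002,1],[0,0,0.002,1],[0,0,0.002,1],[0,0,0.002,1],[0,0,0.002,1],[0,0,0.002,1],[0,0,0.002,1],[0,0,0,0],[0,0,0,0]]]'
python3 -c "
from h import *
s=sense();print(s['q'],s['ft_torque'])
grab('wrist','w5')"
```

```text
t: 14.52
tcp_pos: [0.5087, 0.2693, 0.0669]
tool_rot: [0.616, 0.787, -0.0, 0.0]
force: [-2.0, -2.8, 6.6]
finger_gap: 0.583
gripper_force: 61.6
[ 2.93103078e-01  7.26405167e-01  1.69013928e+00 -8.45233758e-04
  7.25447867e-01  5.12277347e-02] [-0.30786252  0.20131382 -0.06980523]
```

View pics/w5.png

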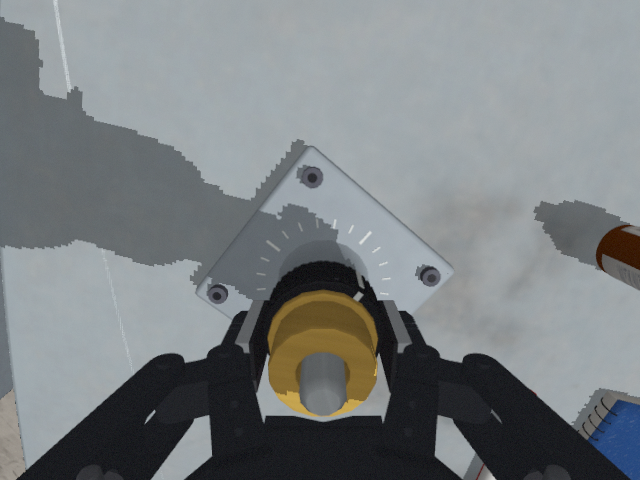

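The bush is still on and the index line at (360,290) moves with the fingers, so there is no slip. I'll continue in smaller steps and watch the torque.

```bash
cat > z.py <<'E'
from h import *
s=sense();print(s['t'],'q6',s['q'][5].round(4),'tq',s['ft_torque'].round(3),'tau6',s['tau'][5].round(3),'f',s['force'].round(1))
E
python3 -m handwheel '[[[0,0,0.002,0.8],[0,0,0.002,0.8],[0,0,0.002,0.8]]]' >/dev/null; python3 z.py
python3 -m handwheel '[[[0,0,0.002,0.8],[0,0,0.002,0.8],[0,0,0.002,0.8]]]'>/dev/null; python3 z.py
python3 -m handwheel '[[[0,0,0.002,0.8],[0,0,0.002,0.8]]]'>/dev/null; python3 z.py
```

```text
14.95 q6 0.3047 tq [-0.353  0.276  0.063] tau6 -0.349 f [-1.9 -1.9  6.9]
15.325 q6 0.556 tq [-0.244  0.311  0.077] tau6 -0.349 f [-2.4 -1.9  6.8]
15.575 q6 0.7236 tq [-0.304  0.376  0.097] tau6 -0.349 f [-2.5 -1.5  8.1]
```

```bash
python3 -m handwheel '[[[0,0,0.002,0.7],[0,0,0.002,0.7]]]' >/dev/null; python3 z.py
python3 -m handwheel '[[[0,0,0.002,0.7],[0,0,0.002,0.7]]]'>/dev/null; python3 z.py
python3 -m handwheel '[[[0,0,0.002,0.7],[0,0,0.002,0.7]]]'>/dev/null; python3 z.py
```

```text
15.825 q6 0.8698 tq [-0.313  0.403  0.079] tau6 -0.295 f [-2.1 -1.2  7.8]
16.075 q6 1.0164 tq [-0.238  0.423  0.065] tau6 -0.295 f [-2.5 -1.8  7.5]
16.325 q6 1.1631 tq [-0.158  0.453  0.112] tau6 -0.295 f [-3.3 -1.1  8.6]
```

```bash
for i in 1; do python3 -m handwheel '[[[0,0,0.002,0.5],[0,0,0.002,0.5]]]' >/dev/null; python3 z.py; done
python3 -m handwheel '[[[0,0,0.002,0.5],[0,0,0.002,0.5]]]'>/dev/null; python3 z.py
python3 -m handwheel '[[[0,0,0.002,0.5],[0,0,0.002,0.5]]]'>/dev/null; python3 z.py
```

```text
16.575 q6 1.2671 tq [-0.185  0.408  0.119] tau6 -0.187 f [-4.1 -0.1  7.6]
16.825 q6 1.3718 tq [-0.134  0.461  0.068] tau6 -0.187 f [-3.2 -1.8  8.3]
17.075 q6 1.4765 tq [-0.128  0.426  0.077] tau6 -0.187 f [-2.  -0.3  8.8]
```

```bash
python3 -m handwheel '[[[0,0,0.002,0.5],[0,0,0.002,0.5]]]' >/dev/null; python3 z.py
python3 -m handwheel '[[[0,0,0.002,0.5],[0,0,0.002,0.5]]]'>/dev/null; python3 z.py
python3 -c "
from h import *
im,_,_=grab('wrist','w6'); a=load('w5')[0]
cv2.imwrite('pics/c6.png',np.hstack([cv2.resize(x[230:430,220:420],(400,400)) for x in(a,im)])[:,:,::-1])"
```

```text
17.325 q6 1.5812 tq [-0.137  0.484  0.094] tau6 -0.188 f [-2.7 -2.1  9.5]
17.575 q6 1.686 tq [-0.056  0.562  0.053] tau6 -0.188 f [-3.3 -1.2  9.6]
```

View pics/c6.png

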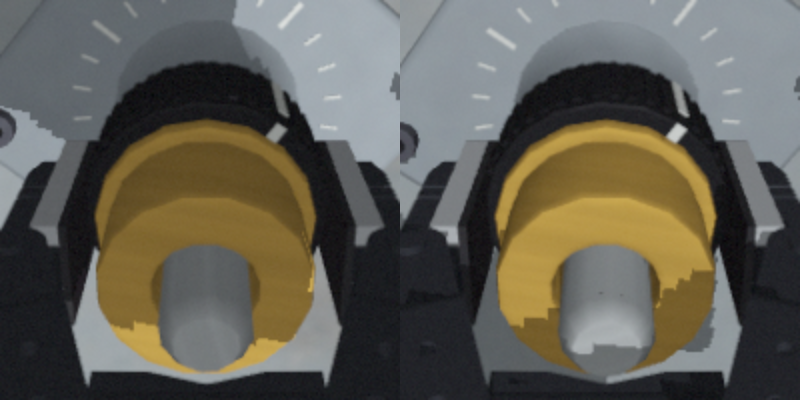

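The index line stays put relative to the fingers at crop (277,132) and (677,132), so there is no slip and the stop is near.

```bash
python3 -m handwheel '[[[0,0,0.001,0.3],[0,0,0,0]]]' >/dev/null; python3 z.py
python3 -m handwheel '[[[0,0,0.001,0.3],[0,0,0,0]]]'>/dev/null; python3 z.py
python3 -m handwheel '[[[0,0,0,0.3],[0,0,0,0]]]'>/dev/null; python3 z.py
```

```text
17.875 q6 1.714 tq [-0.064  0.474  0.647] tau6 0.629 f [-2.8 -0.3  9.1]
18.125 q6 1.7435 tq [0.064 0.565 1.131] tau6 1.224 f [-3.5  0.1  9.1]
18.375 q6 1.7729 tq [0.146 0.565 1.782] tau6 1.818 f [-3.5  0.6 10. ]
```

The stop is at q6≈1.69: torque rose from 0.1 to 1.8 N m. I back off to q6≈0.13.

```bash
python3 -m handwheel '[[[0,0,0,0],[0,0,-0.002,-0.6],[0,0,-0.002,-1],[0,0,-0.002,-1],[0,0,-0.002,-1],[0,0,-0.002,-1],[0,0,-0.002,-1],[0,0,-0.002,-1],[0,0,-0.002,-1],[0,0,-0.002,-1],[0,0,-0.002,-1],[0,0,-0.002,-1],[0,0,-0.002,-1],[0,0,-0.002,-1],[0,0,-0.002,-1],[0,0,-0.002,-1],[0,0,-0.002,-1],[0,0,0,0],[0,0,0,0],[0,0,0,0]]]'; python3 z.py
python3 -c "
from h import *
im,_,_=grab('wrist','w7'); a=load('w6')[0]
cv2.imwrite('pics/c7.png',np.hstack([cv2.resize(x[230:430,220:420],(400,400)) for x in(a,im)])[:,:,::-1])"
```

```text
t: 20.88
tcp_pos: [0.5086, 0.2693, 0.0668]
tool_rot: [0.652, 0.758, -0.0, 0.0]
force: [-1.6, -1.6, 9.0]
finger_gap: 0.586
gripper_force: 61.8
20.875 q6 0.1449 tq [-0.35   0.339  0.086] tau6 0.085 f [-1.6 -1.6  9. ]
```

View pics/c7.png

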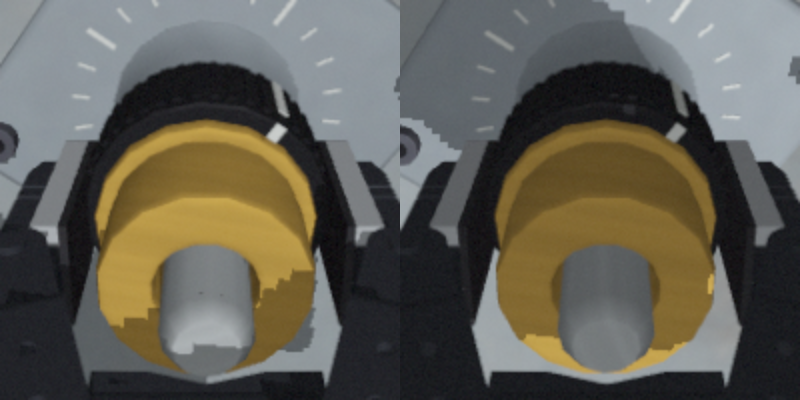

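The index line is still at the same place in the fingers and the bush sits flat. The nut is about 1.55 rad above the stop, still gripped at 62 N, so I hand in.

```bash
python3 -c "
from station import sign_off
print(sign_off())"
```

```text
the job is handed in; nothing more can be done
None
```

The job is handed in; the sign-off gave no verdict. The brass bush sits on the nut round the shaft, and the nut was bottomed out, then backed off to about 89° and left gripped at 62 N, at about 21 s of the 58 s allowed.

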